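# Sweep the mushroom caps into the board's tray

### The arm

A 6-joint arm with a two-finger parallel gripper is mounted at the origin on a cart in front of the work surface, level with it; the furniture and walls round the work are solid. World frame = base frame: x ahead of the robot, y to its left, z up, the work surface at z = 0. Lengths are in m, angles in degrees, forces in N, time in s.
With the tool pointing down it reaches from about 0.35 to 0.875 m from the base axis. Payload 4.2 kg.
Tool frame: the origin (TCP) lies on the front face of the gripper's body, between the roots of the fingers; the fingertips stand finger_overhang ahead of it and the grasp point (between the pads) lies 51 mm ahead of it (finger_overhang is the distance from the TCP to the fingertips, in m); z points along the fingers, y is the line along which they close (so a half turn about z gives the same grasp; the last joint's range is limited). The gripper opens to 87 mm and grips with 3 to 60 N. Pads are 19 mm wide; open, the fingers measure 117 mm over their backs; the gripper's body (75 mm by 190 mm) begins 51 mm behind the grasp point.
Start: joints at [90.275, 22.042, 0.453, 0, -68.411, -14.817], TCP at [0.157, 0.605, 0.292] pointing down, gripper open.
Joint ranges: [-179.83, 179.83], [-69.29, 118.12], [-61.27, 80.66], [-181.25, 117.63], [-171.15, -9.14], [-177.46, 177.46]. Speed limits (degrees/s): [159.86, 159.86, 180, 180, 180, 180].

### API

Orientations are given as a 3x3 rotation matrix whose columns are the frame's x, y, z axes.
In Python, from station import sense, capture, camera_model, finish_job, finger_overhang gives the robot as it stands. The module is installed in compiled form; this text tells all that it offers.
- The arm moves only by the tool jog_arm, never from a script. Its argument "rows" is a list that holds one entry, the list of rows, each a list of 4 numbers: the shift along the tool's x, y, z in m, then the turn about the tool's z in rad. A call has 1 to 20 rows; each row shifts and turns the commanded pose from where the row before left it, along the tool's axes as they then stand; what a row does not reach is not made up. A row lasts 1/8 s, in which the tool goes at most 62.5 mm and 10.7 degrees, less where a joint would pass 70% of its speed; a pose out of reach is approached as far as the arm can. A call is refused whole if a number of a shift passes 0.0625 or a number of a turn 0.188, either way. A call with a gripper value outside its range is refused whole. "claw" is the opening, from 0 (shut) to 1 (fully open), set as the call begins (left out, the last holds). The fingers move at their own pace and stop on an object; the grip force is fixed at half the most. Time passes only in rows, so rows that do not move let the fingers close. It gives the time, the measured TCP pose, the force, the opening and the grip force at its end, in the units of the state.
- sense(): the state, without advancing time (a new reading comes with each control period).
- capture(name): name is "scene" or "side" or "wrist"; returns the picture (400x640x3 uint8, red, green, blue); there is no depth.
- camera_model(name): a dict with "fovy" (degrees; the focal length in pixels is half the picture's height over the tangent of half this angle, whatever the lens; pixels are square), "cx", "cy" (the principal point, pixels), "eye" and "rotation" of the camera in the world. Camera axes: x right, y down, z forward; pixel columns grow to the right and rows downward; lengths in m; the calibration is good to about 2 mm. A picture is of the moment at which its call begins: read the wrist's pose just before it. camera_model takes no time and is no camera call; for the wrist camera it gives the pose at the moment of the call.
- finish_job(): hands the job in; it is judged then, once.
The state is a dict: "time_s": time; "joints": joint angles; "joint_velocities": joint speeds; "effort": joint torques, N m; "tcp_pos": TCP position; "ee_rot": TCP orientation; "wrist_force": force on the tool from outside, world axes, zero at the start; "moment": the same for the moment, N m; "gripper_width": opening from 0.0 (shut) to 1.0 (fully open); "gripper_force": force on a finger pad.
Only numpy, scipy, OpenCV 4.12 (cv2) and the standard library are available. Lean on these libraries where they do the work, as an engineer would, in place of code of your own. Each camera call takes 0.05 s, during which the arm holds its last target. There are 200 camera calls.

### The job

The chopping board's tray stands only part way out: with your fingertips slide it out to its stop, sweep all four mushroom caps along the board and off its open end into the tray, then push the tray fully home under the board. Push things only, do not pick anything up, and leave the garlic bulb on the board, as well as everything round about, standing where it is.

Things in the scene. Friction and masses are not known exactly. Their poses are not given: they have to be found in the camera images.
- prep_board: raised chopping board of light wood, 230 mm (its x) by 300 mm (its y), top surface 85 mm above the worktop; fixed. Origin on the worktop under its centre, z up. A rim 10 mm wide and 8 mm high runs along both long edges (its top surface is free for x -105 to +105 mm); both ends are level. The tray slides out below its +y end, the robot's left within about 0.12 rad.
- board_mouth (a point): middle of the board's open (+y) end edge, at the height of its top surface (85 mm above the worktop); axes as the board's
- tray (a joint): how far the tray stands out of the board's +y end, in m: 0 = fully home, its wooden front level with the board's end; 0.150 = all the way out, at its stop. It starts part way out. It runs stiffly (about 1 to 3 N) along the board's y and stays where it is left.
- tray_floor (a point): middle of the tray's inner floor, 8 mm above the worktop; moves with the tray, axes as the board's. The steel tray is 190 mm wide inside (x) and 148 mm long inside (y -74 to +74 mm from here); its rim is 62 mm above the worktop, 5 mm below the board's underside. All the way out, all its inside but the last 10 mm lies clear of the board.
- tray_front (a point): middle of the top edge of the outer (+y) face of the tray's wooden front, 62 mm above the worktop. The front is 198 mm wide, 10 mm thick (inner face 10 mm towards the board from here) and reaches down to 6 mm above the worktop; a grip slot 60 mm wide and 14 mm high goes through it, upper edge 15 mm below the top edge.
- garlic: whole garlic bulb, pale, 47 mm across and 43 mm high with its neck upward, standing on the board among the mushroom caps; about 60 g; origin at the centre of its foot
- white_mug: white mug, 80 mm across and 91 mm high, on the worktop to the left; origin at the centre of its foot
- teaspoon: steel teaspoon 138 mm long, lying on the worktop left of the tray; origin under its middle
- green_mug: small green mug, 65 mm across without its handle and 52 mm high, behind the board to the left; origin under its middle
- spice_a: spice jar with a dark cap, 41 mm across, 105 mm high, the nearest of three behind the board; origin at the centre of its foot
- mushroom_1: trimmed brown mushroom cap, a low dome 34 mm across and 18 mm high, about 15 g, at first lying flat side down on the board; origin at the centre of its flat underside. It slides when pushed low down from the side.
- mushroom_2: trimmed brown mushroom cap, a low dome 34 mm across and 18 mm high, about 15 g, at first lying flat side down on the board; origin at the centre of its flat underside. It slides when pushed low down from the side.
- mushroom_3: trimmed brown mushroom cap, a low dome 34 mm across and 18 mm high, about 15 g, at first lying flat side down on the board; origin at the centre of its flat underside. It slides when pushed low down from the side.
- mushroom_4: trimmed brown mushroom cap, a low dome 34 mm across and 18 mm high, about 15 g, at first lying flat side down on the board; origin at the centre of its flat underside. It slides when pushed low down from the side.

How it is judged:
By the outcome, as a careful person would: the job done as asked, in the order asked, and still so for the second after the job is handed in, with the robot touching nothing.
It also fails if it takes over 67 s, if anything falls off the work surface, if the arm or the gripper's body presses on something with over 40 N, if the wrist force passes 120 N, or if a joint passes its speed limit or range.

## Working session

There is one attempt and no reset: what is moved stays moved. The work goes in short steps, Python scripts to look and compute and a tool call to move; the robot and the scene stay as the last step left them, time stands still between calls to the robot, and variables do not carry over. Pictures are saved under pics/ and viewed, at most 10 in all, crops included, and the job is handed in when it is done.

Besides the shell and the picture viewer there is one more tool, called after "Request:" as name([rows], argument=value, ...), one row to a line, values as JSON. jog_arm: Moves the arm, as the interface text tells. Its arguments: {"type":"object","properties":{"rows":{"type":"array"},"claw":{"type":"number"}},"required":["rows"]}

```bash
mkdir -p pics
python3 - <<'E'
from station import *
import cv2,numpy as np
for n in ["scene","side","wrist"]:
    m=camera_model(n); print(n,m)
    cv2.imwrite(f"pics/{n}0.png",capture(n)[:,:,::-1])
s=sense(); print(s, finger_overhang if not callable(finger_overhang) else finger_overhang())
a=cv2.imread("pics/scene0.png");b=cv2.imread("pics/side0.png")
E
```

```text
scene {'fovy': 51.28588762096693, 'cx': 311.22414462208627, 'cy': 203.29658006638383, 'eye': array([ 0.21718663, -0.554449  ,  0.98573167]), 'rotation': array([[ 8.59085280e-01, -3.89974098e-01,  3.31500656e-01],
       [-5.11832045e-01, -6.55391094e-01,  5.55419186e-01],
       [ 6.63482256e-04, -6.46825105e-01, -7.62638081e-01]])}
side {'fovy': 54.549922107995215, 'cx': 316.4308122984785, 'cy': 200.29078740150504, 'eye': array([0.55085084, 1.17152634, 0.68354124]), 'rotation': array([[-0.99754503, -0.04440798,  0.05414657],
       [-0.06890583,  0.48458558, -0.87202569],
       [ 0.01248625, -0.87361591, -0.4864559 ]])}
wrist {'fovy': 65.54934878463915, 'cx': 320.9624465369574, 'cy': 197.35046032383428, 'eye': array([0.2367686 , 0.58540403, 0.38344647]), 'rotation': array([[-0.25079811, -0.92209861, -0.29467688],
       [-0.96803642,  0.23965209,  0.0739754 ],
       [ 0.00240732,  0.30381085, -0.95272933]])}
{'time_s': 0.15, 'joints': array([ 9.02773359e+01,  2.20822534e+01,  3.97463834e-01, -1.88773371e-02,
       -6.84120548e+01, -1.48173369e+01]), 'joint_velocities': array([ 0.01974714, -0.05322664,  0.21007676,  0.09717501,  0.04985306,
       -0.09823861]), 'effort': array([-6.22027146e-04, -3.91052413e+01,  1.87587905e+01,  4.22237769e+00,
        1.23735209e-02, -1.39332878e-04]), 'tcp_pos': array([0.15680248, 0.6046629 , 0.29139612]), 'ee_rot': array([[ 9.67942116e-01, -2.51173189e-01, -2.98175526e-04],
       [-2.51173329e-01, -9.67940647e-01, -1.69169728e-03],
       [ 1.36292788e-04,  1.71235878e-03, -9.99998525e-01]]), 'wrist_force': array([ 0.56187194, -0.19817653,  0.55859779]), 'moment': array([-0.02014937,  0.01882316,  0.03243707]), 'gripper_force': 0.0, 'gripper_width': 0.9966834049768349} 0.0697
```

View pics/scene0.png

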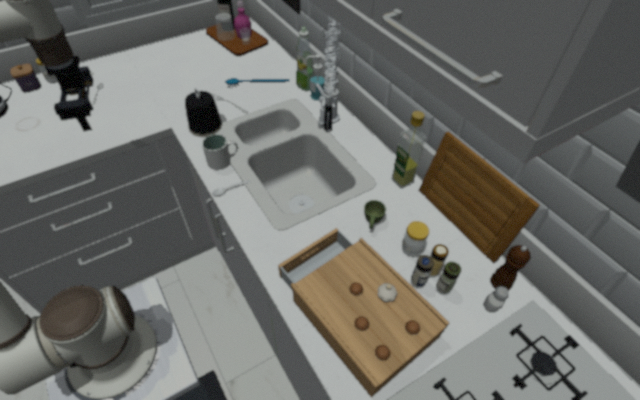

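View pics/side0.png

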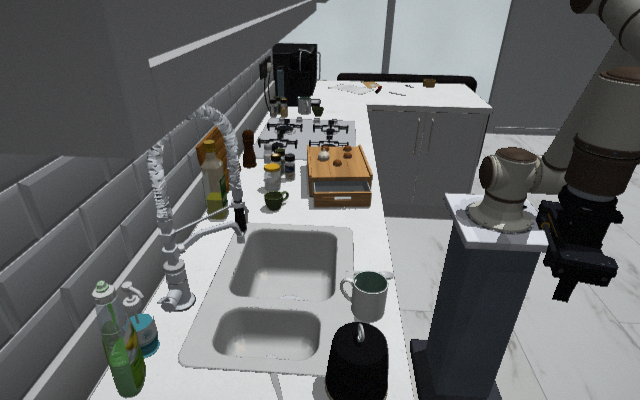

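The scene camera shows the board at about (290–445, 240–388), with the tray partly out on the upper left. The caps are near (356,288), (362,323), (383,352) and (413,327), and the garlic is at (388,292). The side view shows the tray front near (340,199).

```bash
cat > h.py <<'E'
import numpy as np,cv2
from station import *
def ray(n,uv,z,m=None):
    m=m or camera_model(n); f=200/np.tan(np.radians(m['fovy']/2))
    d=m['rotation']@np.array([(uv[0]-m['cx'])/f,(uv[1]-m['cy'])/f,1]); e=m['eye']
    return e+d*(z-e[2])/d[2]
def proj(n,p):
    m=camera_model(n); f=200/np.tan(np.radians(m['fovy']/2))
    c=m['rotation'].T@(np.array(p)-m['eye']); return np.array([m['cx']+f*c[0]/c[2],m['cy']+f*c[1]/c[2]])
E
python3 - <<'E'
import cv2,numpy as np
from h import *
a=cv2.imread("pics/scene0.png")
cv2.imwrite("pics/sc1.png",cv2.resize(a[225:395,265:465],None,fx=3.5,fy=3.5,interpolation=cv2.INTER_CUBIC))
b=cv2.imread("pics/side0.png")
cv2.imwrite("pics/sd1.png",cv2.resize(b[135:215,255:385],None,fx=6,fy=6,interpolation=cv2.INTER_CUBIC))
hsv=cv2.cvtColor(a,cv2.COLOR_BGR2HSV)
for p in [(356,288),(362,323),(383,352),(413,327),(388,292),(350,310)]: print(p,hsv[p[1],p[0]],ray("scene",p,.094).round(3))
E
```

```text
(356, 288) [ 14 133 115] [ 0.561 -0.188  0.094]
(362, 323) [ 12 133 113] [ 0.522 -0.268  0.094]
(383, 352) [ 15 142 111] [ 0.523 -0.345  0.094]
(413, 327) [ 14 129 115] [ 0.615 -0.334  0.094]
(388, 292) [ 20  19 164] [ 0.62  -0.236  0.094]
(350, 310) [ 18 102 142] [ 0.517 -0.228  0.094]
```

View pics/sc1.png

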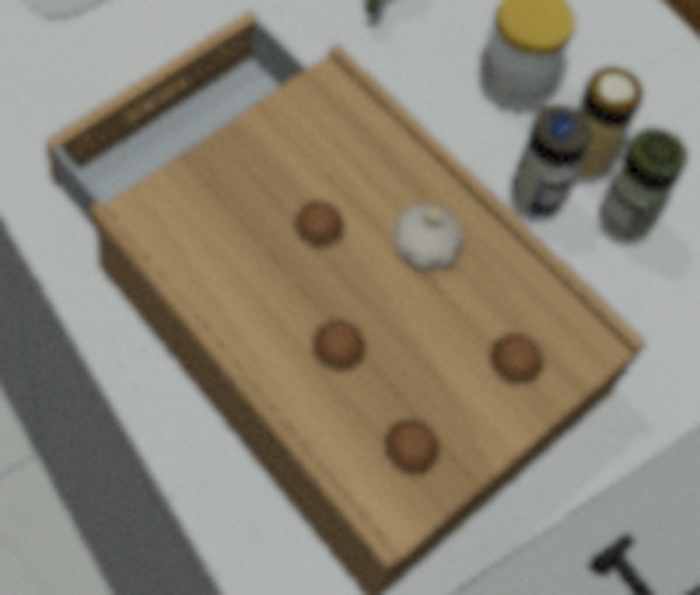

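View pics/sd1.png

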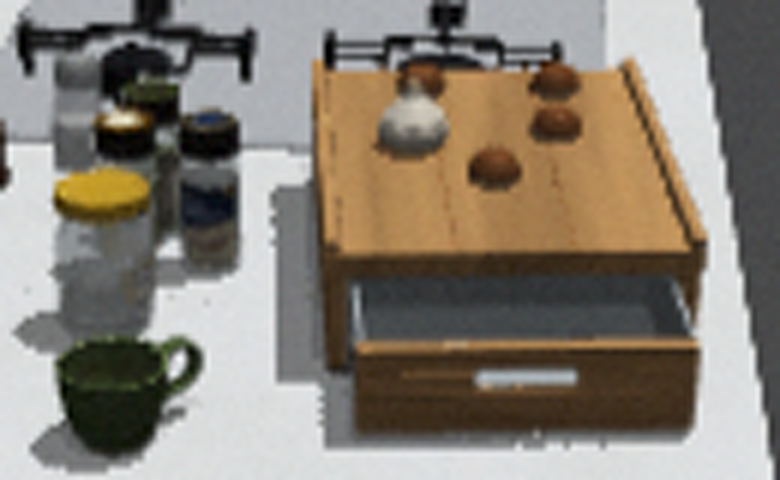

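The crops give the board corners clearly. In scene crop pixels these are (95,205), (335,48), (642,345) and (388,567). The tray front's top edge runs from (48,148) to (250,15).

```bash
cat >> h.py <<'E'
def blobs(n,img,z=.093):
    hsv=cv2.cvtColor(img,cv2.COLOR_BGR2HSV); out=[]
    return hsv
E
python3 - <<'E'
from h import *
sc=lambda x,y:(265+x/3.5,225+y/3.5); sd=lambda x,y:(255+x/6,135+y/6)
C=[ray("scene",sc(*p),.093)[:2] for p in [(95,205),(335,48),(642,345),(388,567)]]
C=np.array(C); print(C.round(4)); print([np.linalg.norm(C[i]-C[i-1]).round(4) for i in range(4)])
# fit rigid: model corners in board frame
M=np.array([(-.115,.15),(.115,.15),(.115,-.15),(-.115,-.15)])
c0=C.mean(0);H=(C-c0).T@M
th=np.arctan2(H[1,0]-H[0,1],H[0,0]+H[1,1]);print("centre",c0,"th",th)
R=np.array([[np.cos(th),-np.sin(th)],[np.sin(th),np.cos(th)]])
D=[ray("side",sd(*p),.093)[:2] for p in [(705,240),(327,247),(316,60),(628,60)]]
print("side corners",[(R.T@(d-c0)).round(4) for d in D])
for p in [(48,148),(250,15)]: print("tray",(R.T@(ray("scene",sc(*p),.062)[:2]-c0)).round(4))
for p in [(358,345),(698,345)]: print("tray side",(R.T@(ray("side",sd(*p),.062)[:2]-c0)).round(4))
for n,roi in [("scene",(270,230,460,390)),("side",(300,140,380,172))]:
    a=cv2.imread(f"pics/{n}0.png");h=cv2.cvtColor(a,cv2.COLOR_BGR2HSV)
    x0,y0,x1,y1=roi
    m=((h[...,0]<17)&(h[...,1]>120)&(h[...,2]<150)).astype(np.uint8);g=((h[...,1]<60)&(h[...,2]>120)).astype(np.uint8)
    for nm,k in (("m",m),("g",g)):
        q=np.zeros_like(k);q[y0:y1,x0:x1]=k[y0:y1,x0:x1]
        _,_,st,ce=cv2.connectedComponentsWithStats(q)
        for s,c in zip(st[1:],ce[1:]):
            if 25<s[4]<400: w=ray(n,c,.093 if nm=="m" else .105)[:2];print(n,nm,s[2:],c.round(1),w.round(4),(R.T@(w-c0)).round(4))
E
```

```text
[[ 0.4355 -0.0991]
 [ 0.6544 -0.0752]
 [ 0.6892 -0.3685]
 [ 0.4667 -0.3951]]
[np.float64(0.2976), np.float64(0.2202), np.float64(0.2954), np.float64(0.2241)]
centre [ 0.56145489 -0.23447291] th 0.11230446379142214
side corners [array([-0.1139,  0.1583]), array([0.1106, 0.1641]), array([ 0.1099, -0.139 ]), array([-0.1097, -0.1366])]
tray [-0.1007  0.2228]
tray [0.095  0.2271]
tray side [0.0946 0.2286]
tray side [-0.0998  0.2325]
scene m [ 13  12 116] [355.8 288.2] [ 0.5605 -0.1879] [0.0042 0.0463]
scene m [ 14  14 139] [361.4 322.8] [ 0.5215 -0.2665] [-0.0433 -0.0274]
scene m [ 15  14 137] [412.2 326.7] [ 0.6141 -0.3325] [ 0.0413 -0.1033]
scene m [ 16  15 163] [382.3 351.9] [ 0.5219 -0.3437] [-0.0515 -0.1041]
scene g [ 19  18 254] [386.6 291.3] [ 0.6133 -0.2367] [ 0.0513 -0.008 ]
side m [ 9  6 27] [325.5 147.4] [ 0.6102 -0.3399] [ 0.0367 -0.1102]
side m [ 9 15 96] [347.1 151.8] [ 0.5209 -0.3005] [-0.0477 -0.061 ]
side m [ 9  8 54] [336.9 162.5] [ 0.5595 -0.1888] [0.0032 0.0456]
side g [  9  31 203] [303.1 152.8] [ 0.6937 -0.2431] [ 0.1305 -0.0234]
side g [11  8 52] [324.  153.9] [ 0.6116 -0.2403] [ 0.0492 -0.0114]
```

Request:
jog_arm([
  [[0,0,0,0.1725],[0,0,0,0.1725],[0,0,0,0.1725],[0,0,0,0.1725],[0,0,0,0.1725],[0,0,0,0.1725],[0,0,0,0.1725],[0.058,-0.026,0,0],[0.058,-0.026,0,0],[0.058,-0.026,0,0],[0.058,-0.026,0,0],[0.058,-0.026,0,0],[0.058,-0.026,0,0],[0.058,-0.026,0,0],[0.058,-0.026,0,0],[0.058,-0.026,0,0],[0.058,-0.026,0,0],[0.058,-0.026,0,0],[0.058,-0.026,0,0]],
], claw=0.23)

```text
time_s: 2.52
tcp_pos: [0.5373, -0.0438, 0.2922]
ee_rot: [[0.109, -0.994, 0.0], [-0.994, -0.109, 0.0], [-0.0, -0.0, -1.0]]
wrist_force: [0.1, 0.9, 0.4]
gripper_width: 0.234
gripper_force: 0.0
```

```bash
cat >> h.py <<'E'
C0=np.array([.5613,-.2335]);TH=.11
RB=np.array([[np.cos(TH),-np.sin(TH)],[np.sin(TH),np.cos(TH)]])
def B(w): return (RB.T@(np.asarray(w)[:2]-C0)).round(4)
E
python3 - <<'E'
from h import *
s=sense();print(s['tcp_pos'],B(s['tcp_pos']))
m=camera_model("wrist");im=capture("wrist");cv2.imwrite("pics/w1.png",im[:,:,::-1]);np.save("m1.npy",m,allow_pickle=True)
E
```

```text
[ 0.53732793 -0.04376409  0.29216932] [-0.003   0.1912]
```

View pics/w1.png

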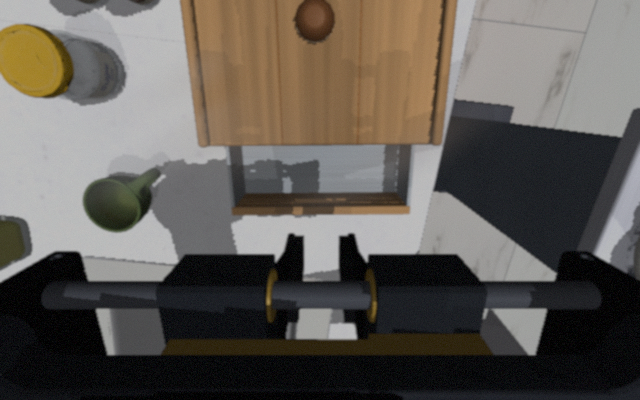

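The wrist view shows the board's open end along row 145, with its corners at (202,145) and (442,143). The tray front's top edge is at about rows 206–213 between columns 233 and 409, and one cap is at (315,18).

Run:
```python
from h import *
for n,p,z in [("cornL",(202,146),.093),("cornR",(442,144),.093),("mid",(322,145),.085),("trL",(233,213),.062),("trR",(409,212),.062),("in",(320,206),.062),("capA",(315,19),.093)]:
    print(n,B(ray("wrist",p,z)))
```

```text
cornL [0.1089 0.145 ]
cornR [-0.115   0.1443]
mid [-0.0032  0.1457]
trL [0.0954 0.2232]
trR [-0.0989  0.223 ]
in [-0.0008  0.2155]
capA [0.0022 0.0402]
```

Request:
jog_arm([
  [[0.011,0,0,0],[0,0,0.05,0],[0,0,0.05,0],[0,0,0.05,0],[0,0,0.037,0],[0,0,0,0],[-0.01,0,0,0],[-0.01,0,0,0],[-0.01,0,0,0],[-0.01,0,0,0],[-0.01,0,0,0],[-0.01,0,0,0],[-0.01,0,0,0],[-0.01,0,0,0],[-0.006,0,0,0],[0,0,0,0]],
])

```text
time_s: 4.58
tcp_pos: [0.5282, 0.0333, 0.105]
ee_rot: [[0.11, -0.994, -0.0], [-0.994, -0.11, 0.0], [-0.0, 0.0, -1.0]]
wrist_force: [0.2, 0.0, -0.2]
gripper_width: 0.231
gripper_force: 0.0
```

Request:
jog_arm([
  [[-0.003,0,0,0],[-0.003,0,0,0],[0,0,0,0]],
])

```text
time_s: 4.95
tcp_pos: [0.5277, 0.0388, 0.1052]
ee_rot: [[0.109, -0.994, -0.0], [-0.994, -0.109, 0.0], [-0.0, 0.0, -1.0]]
wrist_force: [0.4, -0.0, 0.1]
gripper_width: 0.229
gripper_force: 0.0
```

Request:
jog_arm([
  [[-0.004,0,0,0],[-0.004,0,0,0]],
])

```text
time_s: 5.2
tcp_pos: [0.5271, 0.0443, 0.1053]
ee_rot: [[0.111, -0.994, -0.001], [-0.994, -0.111, -0.005], [0.005, 0.002, -1.0]]
wrist_force: [10.0, -27.6, -4.4]
gripper_width: 0.233
gripper_force: 14.1
```

Request:
jog_arm([
  [[-0.004,0,0,0],[-0.004,0,0,0]],
])

```text
time_s: 5.45
tcp_pos: [0.527, 0.0455, 0.1053]
ee_rot: [[0.112, -0.994, -0.003], [-0.994, -0.112, -0.014], [0.014, 0.005, -1.0]]
wrist_force: [21.7, -62.2, -7.8]
gripper_width: 0.228
gripper_force: 31.9
```

Request:
jog_arm([
  [[0.015,0,0,0],[0.015,0,0,0],[0,0,-0.06,0],[0,0,-0.04,0],[0.05,0,0,0],[0.05,0,0,0],[0,0,0,0]],
])

```text
time_s: 6.32
tcp_pos: [0.5404, -0.0765, 0.2054]
ee_rot: [[0.106, -0.994, 0.001], [-0.994, -0.106, 0.0], [-0.0, -0.001, -1.0]]
wrist_force: [-0.4, 0.3, 0.4]
gripper_width: 0.232
gripper_force: 0.0
```

Run:
```python
from h import *
s=sense();print(s['tcp_pos'],B(s['tcp_pos']))
a=capture("scene")[:,:,::-1].copy();b=capture("side")[:,:,::-1].copy()
x=cv2.resize(a[200:395,255:465],(630,585),interpolation=cv2.INTER_CUBIC)
cv2.imwrite("pics/sc2.png",x)
```

```text
[ 0.54035304 -0.07647151  0.20544649] [-0.0036  0.1584]
```

View pics/sc2.png

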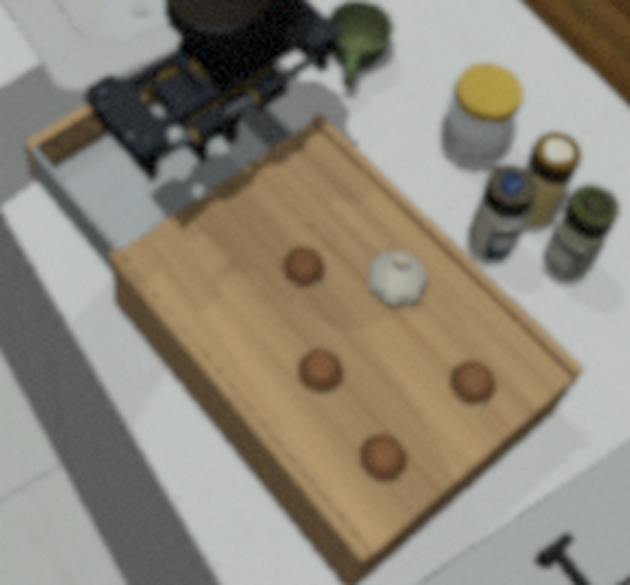

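Request:
jog_arm([
  [[0.05,0.002,0,0],[0.05,0.002,0,0],[0.05,0.002,0,0],[0,0,0,0.175],[0,0,0,0.175],[0,0,0.03,0],[0,0,0.0165,0],[0,0,0,0]],
])

```text
time_s: 7.42
tcp_pos: [0.5504, -0.2234, 0.1574]
ee_rot: [[-0.237, -0.972, -0.003], [-0.972, 0.237, 0.0], [0.0, 0.003, -1.0]]
wrist_force: [0.2, 0.1, 0.2]
gripper_width: 0.229
gripper_force: 0.0
```

Request:
jog_arm([
  [[-0.012,0,0,0],[-0.012,0,0,0],[-0.012,0,0,0],[-0.012,0,0,0],[-0.012,0,0,0],[-0.012,0,0,0],[-0.012,0,0,0],[-0.012,0,0,0],[-0.012,0,0,0],[-0.012,0,0,0],[-0.012,0,0,0],[-0.012,0,0,0],[-0.01,0,0,0],[0,0,-0.05,0],[0,0,0,-0.175],[0,0,0,-0.175]],
])

```text
time_s: 9.43
tcp_pos: [0.5876, -0.0744, 0.2095]
ee_rot: [[0.115, -0.993, 0.001], [-0.993, -0.115, 0.0], [-0.0, -0.001, -1.0]]
wrist_force: [0.4, -0.6, -1.2]
gripper_width: 0.235
gripper_force: 0.0
```

Run:
```python
from h import *
s=sense();print(s['tcp_pos'],B(s['tcp_pos']))
a=capture("scene")[:,:,::-1].copy();b=capture("side")[:,:,::-1].copy()
x=np.vstack([cv2.resize(a[200:395,255:465],(420,390)),cv2.resize(b[130:222,250:390],(420,276))])[:598]
x=np.hstack([cv2.resize(a[200:395,255:465],(400,371)),cv2.resize(b[130:222,250:390],(400,371),interpolation=cv2.INTER_CUBIC)])
cv2.imwrite("pics/sc3.png",x)
```

```text
[ 0.58755177 -0.0743787   0.20950194] [0.0436 0.1553]
```

View pics/sc3.png

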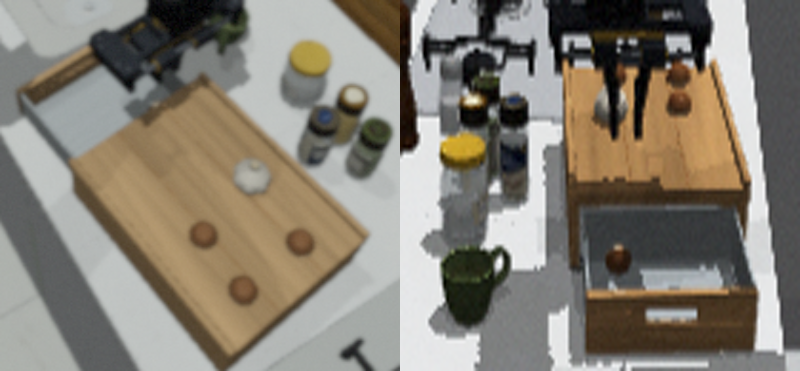

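Cap 1 is in the tray, at (618,258) on the side-view half. The garlic and the other three caps have not moved.

Request:
jog_arm([
  [[0.01,0.044,0,0],[0.01,0.044,0,0],[0.05,0,0,0],[0.05,0,0,0],[0.05,0,0,0],[0.05,0,0,0],[0,0,0.03,0],[0,0,0.0215,0],[0,0,0,0]],
])

```text
time_s: 10.65
tcp_pos: [0.5239, -0.3032, 0.1565]
ee_rot: [[0.106, -0.994, -0.001], [-0.994, -0.106, 0.0], [-0.0, 0.001, -1.0]]
wrist_force: [-0.5, 0.1, 0.8]
gripper_width: 0.234
gripper_force: 0.0
```

Request:
jog_arm([
  [[-0.012,-0.0005,-0.0005,0],[-0.012,-0.0005,-0.0005,0],[-0.012,-0.0005,0,0],[-0.012,-0.0005,0,0],[-0.012,-0.0005,0,0],[-0.012,-0.0005,0,0],[-0.012,-0.0005,0,0],[-0.012,-0.0005,0,0],[-0.012,-0.0005,0,0],[-0.012,-0.0005,0,0],[-0.012,-0.0005,0,0],[-0.012,-0.0005,0,0],[-0.012,-0.0005,0,0],[-0.012,-0.0005,0,0],[-0.012,-0.0005,0,0],[-0.012,-0.0005,0,0],[-0.012,0,0,0],[-0.012,0,0,0],[-0.005,0,0,0],[0,0,-0.05,0]],
])

```text
time_s: 13.15
tcp_pos: [0.5055, -0.0822, 0.2054]
ee_rot: [[0.109, -0.994, -0.01], [-0.994, -0.109, -0.001], [-0.0, 0.01, -1.0]]
wrist_force: [1.0, 0.6, -0.2]
gripper_width: 0.23
gripper_force: 0.0
```

Request:
jog_arm([
  [[0.05,0.003,0,0],[0.05,0.002,0,0],[0.05,0.002,0,0],[0.05,0.002,0,0],[0.05,0.002,0,0],[0.048,0.002,0,0],[0,0,0.03,0],[0,0,0.0175,0],[0,0,0,0]],
])

```text
time_s: 14.28
tcp_pos: [0.5266, -0.3794, 0.1589]
ee_rot: [[0.11, -0.994, -0.004], [-0.994, -0.11, 0.002], [-0.002, 0.004, -1.0]]
wrist_force: [-0.6, -0.3, -0.4]
gripper_width: 0.232
gripper_force: 0.0
```

Run:
```python
from h import *
s=sense();print(s['tcp_pos'],B(s['tcp_pos']))
b=capture("side")[:,:,::-1].copy();a=capture("scene")[:,:,::-1].copy()
x=np.hstack([cv2.resize(a[200:395,255:465],(400,371)),cv2.resize(b[130:222,250:390],(400,371),interpolation=cv2.INTER_CUBIC)])
cv2.imwrite("pics/sc4.png",x)
```

```text
[ 0.52659696 -0.37935961  0.15893973] [-0.0505 -0.1412]
```

View pics/sc4.png

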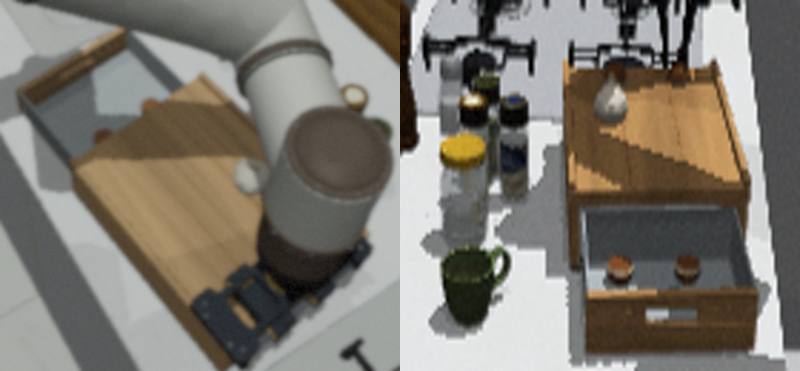

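Caps 1 and 2 lie in the tray, at (619,268) and (688,268) on the side-view half, and the garlic still stands. The gripper is behind cap 4.

Request:
jog_arm([
  [[-0.014,0,0,0],[-0.014,0.001,0,0],[-0.014,0.001,0,0],[-0.014,0.001,0,0],[-0.014,0.001,0,0],[-0.014,0.001,0,0],[-0.014,0.001,0,0],[-0.014,0.001,0,0],[-0.014,0.001,0,0],[-0.014,0.001,0,0],[-0.014,0.001,0,0],[-0.014,0.001,0,0],[-0.014,0.001,0,0],[-0.014,0.001,0,0],[-0.014,0.001,0,0],[-0.014,0.001,0,0],[-0.014,0.001,0,0],[-0.014,0,0,0],[-0.014,0,0,0],[-0.014,0,0,0]],
])

```text
time_s: 16.88
tcp_pos: [0.4808, -0.1027, 0.1608]
ee_rot: [[0.109, -0.994, 0.0], [-0.994, -0.109, -0.0], [0.0, -0.0, -1.0]]
wrist_force: [-0.2, 0.1, 0.3]
gripper_width: 0.229
gripper_force: 0.0
```

Request:
jog_arm([
  [[-0.014,0,0,0],[-0.004,0,0,0],[0,0,-0.05,0],[0,0,0,0]],
])

```text
time_s: 17.38
tcp_pos: [0.4812, -0.0855, 0.2143]
ee_rot: [[0.11, -0.994, 0.009], [-0.994, -0.11, 0.0], [0.001, -0.009, -1.0]]
wrist_force: [0.7, 0.3, -0.6]
gripper_width: 0.233
gripper_force: 0.0
```

Run:
```python
from h import *
s=sense();print(s['tcp_pos'],B(s['tcp_pos']))
b=capture("side")[:,:,::-1].copy();a=capture("scene")[:,:,::-1].copy()
x=np.hstack([cv2.resize(a[200:395,255:465],(400,371)),cv2.resize(b[130:222,250:390],(400,371),interpolation=cv2.INTER_CUBIC)])
cv2.imwrite("pics/sc5.png",x)
h=cv2.cvtColor(a,cv2.COLOR_BGR2HSV)
m=((h[...,0]<17)&(h[...,1]>120)&(h[...,2]<150)).astype(np.uint8);m[:, :300]=0;m[:280]=0;m[390:]=0;m[:,450:]=0
_,_,st,ce=cv2.connectedComponentsWithStats(m)
for q,c in zip(st[1:],ce[1:]):
    if 40<q[4]<400:print(q,c.round(1),B(ray("scene",c,.093)))
```

```text
[ 0.48119789 -0.08548648  0.21425376] [-0.0634  0.1559]
[406 321  13  13 135] [412.1 326.8] [ 0.0412 -0.1042]
```

View pics/sc5.png

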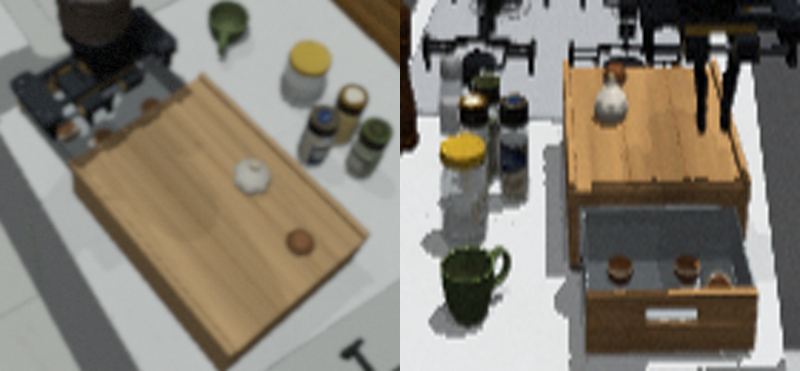

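Three caps are in the tray. The last one, at board (0.040, -0.105), sits behind the garlic, so I'll push it diagonally to clear the bulb.

Request:
jog_arm([
  [[0.05,0,0,0],[0.05,0,0,0],[0.05,0,0,0],[0.05,0,0,0],[0.05,0,0,0],[0.038,0,0,0],[0,-0.043,0,0],[0,-0.043,0,0],[0,-0.043,0,0],[0,0,0,-0.157],[0,0,0,-0.157],[0,0,0,-0.157],[0,0,0,-0.157],[0,0,0,-0.157],[0,0,0.03,0],[0,0,0.0245,0],[0,0,0,0]],
])

```text
time_s: 19.6
tcp_pos: [0.6384, -0.3578, 0.1553]
ee_rot: [[0.78, -0.626, -0.002], [-0.626, -0.78, 0.0], [-0.001, 0.001, -1.0]]
wrist_force: [-0.3, 0.4, 2.3]
gripper_width: 0.228
gripper_force: 1.0
```

Request:
jog_arm([
  [[0,0,-0.003,0],[-0.0105,0,0,0],[-0.0105,0,0,0],[-0.0105,0,0,0],[-0.0105,0,0,0],[-0.0105,0,0,0],[-0.0105,0,0,0],[-0.0105,0,0,0],[-0.0105,0,0,0],[-0.0105,0,0,0],[0.02,0,0,0],[0,0,-0.05,0],[0,0,0,0.157],[0,0,0,0.157],[0,0,0,0.157],[0,0,0,0.157],[0,0,0,0.157],[0.05,0,0,0],[0.05,0,0,0]],
])

```text
time_s: 21.98
tcp_pos: [0.5917, -0.4109, 0.2096]
ee_rot: [[0.111, -0.994, 0.0], [-0.994, -0.111, -0.0], [0.0, -0.0, -1.0]]
wrist_force: [1.5, 1.0, -0.7]
gripper_width: 0.229
gripper_force: 0.0
```

Run:
```python
from h import *
s=sense();print(s['tcp_pos'],B(s['tcp_pos']))
m=camera_model("wrist")
b=capture("side")[:,:,::-1].copy();a=capture("scene")[:,:,::-1].copy();w=capture("wrist")[:,:,::-1].copy()
x=np.hstack([cv2.resize(a[200:395,255:465],(250,232)),cv2.resize(b[130:222,250:390],(250,232)),cv2.resize(w,(300,188)).repeat(1,0)[:188] if 0 else cv2.copyMakeBorder(cv2.resize(w,(300,188)),0,44,0,0,0)])
cv2.imwrite("pics/sc6.png",x)
for n,im,r in (("side",b,(300,135,385,175)),("scene",a,(300,270,450,390))):
  h=cv2.cvtColor(im,cv2.COLOR_BGR2HSV)
  k=((h[...,0]<17)&(h[...,1]>115)&(h[...,2]<150)).astype(np.uint8);q=np.zeros_like(k);q[r[1]:r[3],r[0]:r[2]]=k[r[1]:r[3],r[0]:r[2]]
  _,_,st,ce=cv2.connectedComponentsWithStats(q)
  for t,c in zip(st[1:],ce[1:]):
    if 25<t[4]<300:print(n,t,c.round(1),B(ray(n,c,.093)))
```

```text
[ 0.59173683 -0.41088148  0.20964161] [ 0.0108 -0.1797]
side [307 145  15  10  40] [311.6 148.1] [ 0.0948 -0.1043]
side [332 147  14  10  66] [340.4 151.9] [-0.0205 -0.0613]
scene [368 316  14  14 146] [374.3 322.9] [-0.0202 -0.0461]
```

View pics/sc6.png

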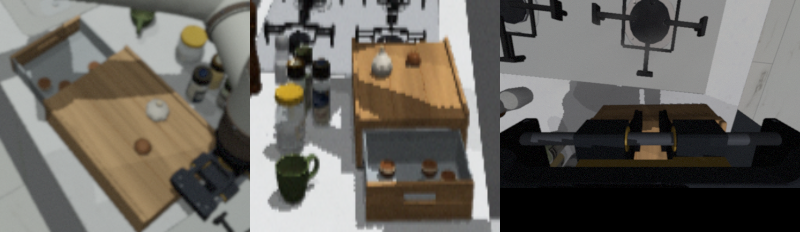

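The last cap now sits clear of the garlic at board (-0.020, -0.048). Next is a straight push from behind it.

Request:
jog_arm([
  [[-0.045,0.031,0,0],[-0.05,0,0,0],[0,0,0.03,0],[0,0,0.0205,0],[0,0,0,0]],
])

```text
time_s: 22.75
tcp_pos: [0.5492, -0.3181, 0.1575]
ee_rot: [[0.11, -0.994, -0.003], [-0.994, -0.11, 0.001], [-0.002, 0.003, -1.0]]
wrist_force: [0.0, 0.0, 0.1]
gripper_width: 0.23
gripper_force: 0.0
```

Request:
jog_arm([
  [[-0.0135,0,0,0],[-0.0135,0,0,0],[-0.0135,0,0,0],[-0.0135,0,0,0],[-0.0135,0,0,0],[-0.0135,0,0,0],[-0.0135,0,0,0],[-0.0135,0,0,0],[-0.0135,0,0,0],[-0.0135,-0.002,0,0],[-0.0135,-0.002,0,0],[-0.0135,-0.002,0,0],[-0.0135,-0.002,0,0],[-0.0135,-0.002,0,0],[-0.0135,-0.002,0,0],[-0.0135,-0.002,0,0],[-0.0135,0,0,0],[-0.0105,0,0,0],[0,0,-0.05,0],[0.03,0,0,0]],
])

```text
time_s: 25.25
tcp_pos: [0.5435, -0.1081, 0.2129]
ee_rot: [[0.113, -0.994, 0.009], [-0.994, -0.113, -0.0], [0.001, -0.009, -1.0]]
wrist_force: [0.6, -0.1, 0.1]
gripper_width: 0.232
gripper_force: 0.0
```

Run:
```python
from h import *
s=sense();print(s['tcp_pos'],B(s['tcp_pos']))
b=capture("side")[:,:,::-1].copy();a=capture("scene")[:,:,::-1].copy()
x=np.hstack([cv2.resize(a[200:395,255:465],(400,371)),cv2.resize(b[130:222,250:390],(400,371),interpolation=cv2.INTER_CUBIC)])
cv2.imwrite("pics/sc7.png",x)
for n,p,z in [("mug",(216,160),.03),("spoon",(230,188),0),("gmug",(375,215),.03),("spoonend",(245,183),0)]:print(n,B(ray("scene",p,z)))
```

```text
[ 0.54351283 -0.10806139  0.2129141 ] [-0.0039  0.1266]
mug [-0.0256  0.7036]
spoon [-0.0414  0.5932]
gmug [0.2344 0.2161]
spoonend [0.0084 0.5831]
```

View pics/sc7.png

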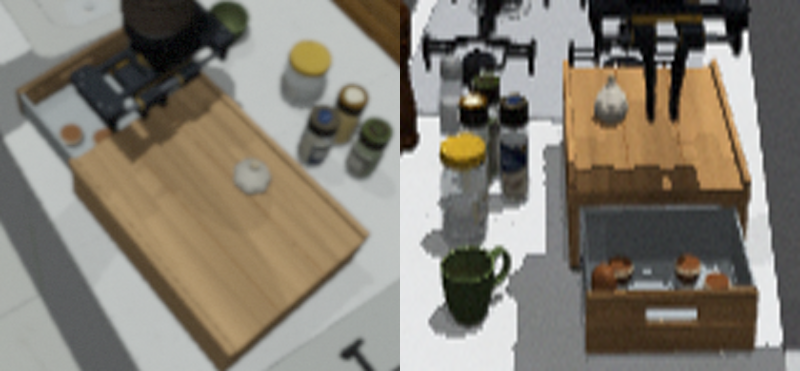

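All four caps lie flat in the tray, at (604,274), (621,268), (688,266) and (717,283) on the side-view half. The garlic still stands on the board. Next I'll go round outside the tray front and push it home.

Request:
jog_arm([
  [[-0.05,0,0,0],[-0.05,0,0,0],[-0.05,0,0,0],[-0.05,0,0,0],[-0.025,0,0,0],[0,0,0.05,0],[0,0,0.05,0],[0,0,0.004,0],[0,0,0,0]],
])

```text
time_s: 26.48
tcp_pos: [0.5172, 0.1147, 0.1055]
ee_rot: [[0.11, -0.994, 0.001], [-0.994, -0.11, -0.0], [0.0, -0.001, -1.0]]
wrist_force: [1.2, -0.5, -0.4]
gripper_width: 0.229
gripper_force: 0.0
```

Request:
jog_arm([
  [[-0.0,-0.004,-0.003,0],[0.012,0,0,0],[0.012,0,0,0],[0.012,0,0,0],[0.012,0,0,0],[0.012,0,0,0],[0.012,0,0,0],[0.012,0,0,0],[0.012,0,0,0],[0.012,0,0,0],[0.012,0,0,0],[0.012,0,0,0],[0.012,0,0,0],[0.012,0,0,0],[0.012,0,0,0],[0.012,0,0,0]],
])

```text
time_s: 28.48
tcp_pos: [0.5403, -0.065, 0.1077]
ee_rot: [[0.109, -0.994, -0.0], [-0.994, -0.109, 0.0], [-0.0, 0.0, -1.0]]
wrist_force: [1.1, 1.9, 0.3]
gripper_width: 0.232
gripper_force: 0.8
```

Request:
jog_arm([
  [[0.006,0,0,0],[0.004,0,0,0],[0.002,0,0,0]],
])

```text
time_s: 28.85
tcp_pos: [0.5409, -0.0738, 0.1076]
ee_rot: [[0.11, -0.994, -0.001], [-0.994, -0.11, 0.003], [-0.003, 0.001, -1.0]]
wrist_force: [-5.0, 21.3, 4.1]
gripper_width: 0.229
gripper_force: 10.7
```

Request:
jog_arm([
  [[0.002,0,0,0],[0.002,0,0,0],[0,0,0,0]],
])

```text
time_s: 29.22
tcp_pos: [0.541, -0.0741, 0.1077]
ee_rot: [[0.112, -0.994, -0.001], [-0.994, -0.112, 0.007], [-0.007, 0.0, -1.0]]
wrist_force: [-6.7, 32.0, 6.9]
gripper_width: 0.229
gripper_force: 16.3
```

Request:
jog_arm([
  [[-0.01,0,0,0],[-0.03,0,0,0],[-0.04,0,0,0],[-0.04,0,0,0],[0,0,-0.05,0],[0,0,-0.06,0],[0,0,0,0],[0,0,0,0]],
])

```text
time_s: 30.22
tcp_pos: [0.528, 0.0387, 0.2173]
ee_rot: [[0.108, -0.994, -0.001], [-0.994, -0.108, -0.0], [-0.0, 0.001, -1.0]]
wrist_force: [-0.5, -0.3, 0.1]
gripper_width: 0.231
gripper_force: 0.0
```

Run:
```python
from h import *
b=capture("side")[:,:,::-1].copy();a=capture("scene")[:,:,::-1].copy();w=capture("wrist")[:,:,::-1].copy()
x=np.hstack([cv2.resize(w,(420,262)),cv2.resize(b[130:222,250:390],(380,262),interpolation=cv2.INTER_CUBIC)])
cv2.imwrite("pics/sc8.png",x)
```

```text
(no output)
```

View pics/sc8.png

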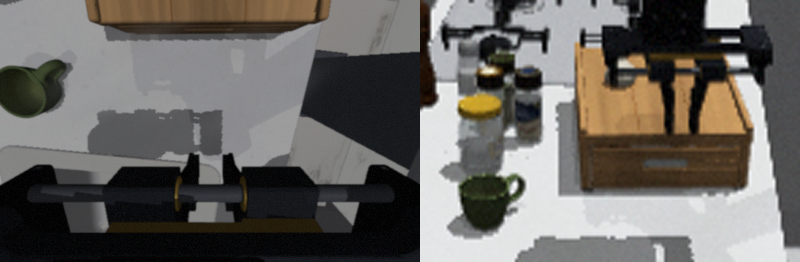

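```bash
python3 -c "
from station import finish_job
print(finish_job())"
```

```text
the job is handed in; nothing more can be done
None
```

I handed the job in at about 30 s: the tray was pulled out to its stop, all four caps were swept into it, and it was pushed back flush, with the garlic on the board when last seen, just before the final push. I viewed 12 pictures, two over the limit of 10.

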